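# Zero a coffee grinder and set its stepped dial by clicks

## Robot

A 7-joint arm with a two-finger parallel gripper is mounted at the origin on the work surface. World frame = base frame: x ahead of the robot, y to its left, z up, the work surface at z = 0. Lengths are in mm, angles in rad, forces in N, time in s.
With the tool pointing down it reaches from about 425 to 1025 mm from the base axis. Payload 9.4 kg.
Tool frame: the origin (TCP) lies midway between the tips of the shut fingers; the grasp point (between the pads) lies 19 mm behind it; z points along the fingers, y is the line along which they close (so a half turn about z gives the same grasp; the last joint's range is limited). The gripper opens to 93 mm and grips with 3 to 60 N. Pads are 15 mm wide; open, the fingers measure 128 mm over their backs; the gripper's body (75 mm by 188 mm) begins 65 mm behind the grasp point.
Start: joints at [1.065, 0.599, -0.003, 1.599, 0.002, 0.943, -0.08], TCP at [301.429, -659.367, 191.118] pointing down, gripper open.
Joint ranges: [-2.57, 2.57], [-0.35, 1.97], [-1.29, 1.29], [0.11, 2.56], [-1.05, 4.19], [0.11, 1.86], [-2.63, 2.63]. Speed limits (rad/s): [2.22, 2.22, 3.01, 3.01, 3.14, 3.14, 3.14].

## Interface

Orientations are given as a unit quaternion [w, x, y, z].
In Python, from bench import * gives the robot as it stands.
- The arm moves only by the tool servo_tool, never from a script. Its arguments are lists of equal length, an entry for each row: "linear": the shift along the tool's x, y, z in cm, a list of three; "turn": the turn, a rotation vector about the tool's x, y, z in degrees, a list of three. A call has 1 to 10 rows; each row is the pose to reach, as a shift and turn from the pose commanded when the call began, along the tool's axes at that moment; what a row does not reach only later rows make up. A row lasts 1/10 s, in which the tool goes at most 50 mm and 8.59 degrees, less where a joint would pass 70% of its speed; a pose out of reach is approached as far as the arm can. A call with a gripper value outside its range is refused whole. "fingers" is the closure, from 0 (fully open) to 1 (shut), set as the call begins (left out, the last holds). The fingers move at their own pace and stop on an object; "newtons" is the grip in N (left out, the last holds). Time passes only in rows, so rows that repeat a pose let the fingers close. It gives the time, the measured TCP pose, the force and the opening at its end, in the units of the state.
- read_state(): the state, without advancing time (a new reading comes with each control period).
- capture(name): name is "scene" or "top"; returns a dict with "image" (384x512x3 uint8, red, green, blue), "fx", "fy", "cx", "cy" (pixels), "k1" (the pictures are not rectified: a ray, as slopes to the right and down, at radius r is drawn at 1 + k1 r^2 times it, then the intrinsics apply), "rvec" (rotation vector, rad) and "tvec" (3), from world to camera coordinates, as OpenCV has them. Camera axes: x right, y down, z forward; pixel columns grow to the right and rows downward; lengths in mm; the calibration is good to about 2 mm. A picture is of the moment at which its call begins. There is no depth.
- sign_off(): hands the job in, once; it reports no verdict.
The state is a dict: "time": time; "q": joint angles; "qd": joint speeds; "joint_efforts": joint torques, N m; "tool_pos": TCP position; "ee_rot": TCP orientation; "force": force on the tool from outside, world axes, zero at the start; "torque": the same for the moment, N m; "finger_gap": finger opening in mm.
Only numpy, scipy, OpenCV 4.12 (cv2) and the standard library are available. Lean on these libraries where they do the work, as an engineer would, in place of code of your own. Each camera call takes 0.05 s, during which the arm holds its last target. There are 200 camera calls.

## Task

Set the grind on the coffee grinder: turn the round stepped dial on its top clockwise until you feel the burrs touch, without forcing them any further, then turn it back anticlockwise exactly seven clicks and let go. Leave the jar, the dosing cup and the tin beside the grinder alone.

Things in the scene. Friction and masses are not known exactly. Their poses are not given: they have to be found in the camera images.
- dial (a point): Grip point of the grinder's dial, on its upright axis; fixed to the grinder, it does not turn with the dial; its x axis points to the hopper, z up. The dial is a plain black round knob, 44 mm across, 34 mm tall, from 21 mm below this point to 13 mm above it, fluted, with a bright disc on top, no mark. Clockwise from above closes the burrs. At the start it is 3 to 6 clicks open; it opens to 12.
- dial_seat (a point): Centre of the top of the 72 mm round steel seat under the dial, 6 mm above the grinder's deck. Inside it a spring ball holds the dial at 18 rest positions to the turn, 20 degrees apart (one click): about 0.2 N m is needed to leave one, and past half a click it snaps to the next.
- gap (a joint): Gap of the burrs inside, in m: 0 at first touch, 0.00002 per click anticlockwise, negative if forced; its reading is far too noisy to tell clicks. First touch is itself a rest position: turned clockwise from it, the dial's resistance jumps to about 0.5 N m (more than twice a click's) and grows slowly; let go, it springs back there. Clicks count from there. Over 3/4 click past it is forcing.
- hopper (a point): Centre of the lid of the closed black hopper, 84 mm across, on the grinder's deck 125 mm along x from the dial's axis; its lid knob ends 6 mm higher. Nothing else rises above the deck.
- grinder: The grey grinder, fixed to the bench: 260 x 130 mm foot, 170 mm tall to its deck. Its origin is on the bench under the dial's axis; x points from the dial towards the hopper, z up. It reaches from 65 mm in front of the dial's axis (-x) to 195 mm behind it.
- jar: Bystander: closed amber glass jar, 72 mm across, 110 mm tall, loose on the bench; origin at the centre of its underside.
- dose_cup: Bystander: open steel dosing cup, 58 mm across, 55 mm tall, loose on the bench; origin at the centre of its underside.
- tin: Bystander: plain aluminium tin, 80 mm across, 70 mm tall, loose on the bench; origin at the centre of its underside.

How it is judged:
By the outcome, as a careful person would: the job done as asked, in the order asked, and still so for the second after the job is handed in, with the robot touching nothing.
It also fails if it takes over 72 s, if anything falls off the work surface, if the arm or the gripper's body presses on something with over 40 N, if the wrist force passes 120 N, or if a joint passes its speed limit or range.

## Working session

There is one attempt and no reset: what is moved stays moved. The work goes in short steps, Python scripts to look and compute and a tool call to move; the robot and the scene stay as the last step left them, time stands still between calls to the robot, and variables do not carry over. Pictures are saved under pics/ and viewed, on a budget of 10 in all, crops included, one or two more only if the job needs it, and the job is handed in when it is done.

Besides the shell and the picture viewer there is one more tool, called by a JSON object that holds its "name" and its "arguments". servo_tool: Moves the arm, as the interface text tells. Its arguments: {"type":"object","properties":{"linear":{"type":"array","items":{"type":"array","items":{"type":"number"}}},"turn":{"type":"array","items":{"type":"array","items":{"type":"number"}}},"fingers":{"type":"number"},"newtons":{"type":"number"}},"required":["linear","turn"]}

```bash
mkdir -p pics; cat > h.py <<'E'
from bench import *
import numpy as np, cv2
from scipy.spatial.transform import Rotation as R
def shot(n,f):
    c=capture(n); np.save('pics/'+f+'.npy',c,allow_pickle=True); cv2.imwrite('pics/'+f+'.png',c['image'][:,:,::-1]); return c
def K(c): return np.array([[c['fx'],0,c['cx']],[0,c['fy'],c['cy']],[0,0,1.]]),np.array([c['k1'],0,0,0.])
def ray(c,u,v):
    k,d=K(c); p=cv2.undistortPoints(np.array([[[u,v]]],float),k,d)[0,0]
    r=R.from_rotvec(np.ravel(c['rvec'])).as_matrix(); o=-r.T@np.ravel(c['tvec']); return o,r.T@np.array([p[0],p[1],1])
def onz(c,u,v,z):
    o,d=ray(c,u,v); return o+d*(z-o[2])/d[2]
def proj(c,P):
    k,d=K(c); return cv2.projectPoints(np.array(P,float).reshape(-1,1,3),np.ravel(c['rvec']).astype(float),np.ravel(c['tvec']).astype(float),k,d)[0][:,0]
E
python3 - <<'E'
from h import *
a=shot('scene','s1');b=shot('top','t1')
cv2.imwrite('pics/st1.png',np.vstack([a['image'],b['image']])[:,:,::-1][:, :])
for c in(a,b): print({k:v for k,v in c.items() if k!='image'}, ray(c,256,192))
s=read_state();print(s)
E
```

```text
{'fx': 366.2814064927251, 'fy': 366.2814064927251, 'cx': 257.5485554301939, 'cy': 183.36195165442652, 'k1': -0.11207750170414008, 'rvec': array([ 1.16645728,  2.19804   , -1.09560263]), 'tvec': array([ 280.49891616, -199.02112842, 1316.5030969 ])} (array([1127.94328961,  423.11202244,  632.60541221]), array([-0.64807348, -0.44240303, -0.62036637]))
{'fx': 405.41782041992514, 'fy': 405.41782041992514, 'cx': 255.7618467687537, 'cy': 193.27992246164027, 'k1': 0.007539488350798154, 'rvec': array([ 2.18829611, -2.1585208 ,  0.12510092]), 'tvec': array([  57.56042254,  600.64363786, 1052.09342438])} (array([ 487.62324328,   77.24153377, 1107.81039607]), array([ 0.10673598, -0.01112342, -0.99423036]))
{'time': 0.1, 'q': array([ 1.0653311 ,  0.60005645, -0.00252522,  1.6000472 ,  0.00176885,
        0.94289958, -0.07978824]), 'qd': array([ 0.00042907, -0.00315396,  0.00123025,  0.00081061, -0.00094011,
       -0.00015857,  0.00205091]), 'joint_efforts': array([ 5.20087488e-03, -7.66544151e+01,  1.50179498e+00, -2.52933580e+01,
       -5.23369911e-02,  1.36150833e-02,  2.81545130e-05]), 'tool_pos': array([ 301.20074827, -658.94796654,  190.33938184]), 'ee_rot': array([-6.73331452e-04,  9.77103753e-01,  2.12762217e-01, -2.06117101e-04]), 'force': array([ 0.41781893, -0.17428072,  0.77118458]), 'torque': array([-0.00188011,  0.02272613, -0.01654494]), 'finger_gap': 93.00696175569728}
```

View pics/s1.png

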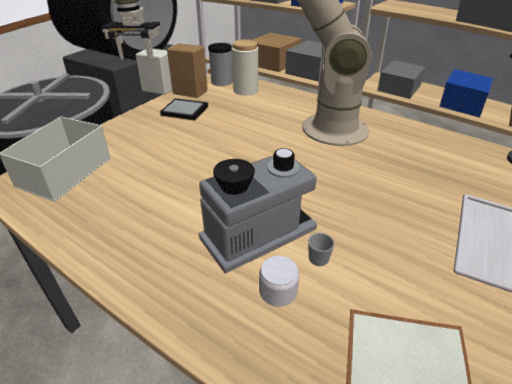

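View pics/t1.png

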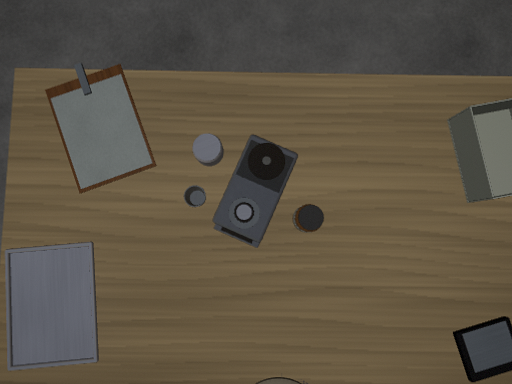

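The scene view shows the dial at about (284,155) and the hopper at (234,176). The top view shows the dial at (244,212), the hopper at (266,160), the jar at (310,217), the cup at (196,197) and the tin at (208,149).

```bash
python3 - <<'E'
from h import *
C={n:np.load(f'pics/{n}.npy',allow_pickle=True).item() for n in('s1','t1')}
def blob(c,u,v,r,thr,up=8):
    x0,y0=u-r,v-r; g=cv2.cvtColor(c['image'],cv2.COLOR_RGB2GRAY)[y0:v+r+1,x0:u+r+1]
    m=(cv2.resize(g,None,fx=up,fy=up,interpolation=cv2.INTER_CUBIC)>thr).astype(np.uint8)
    n,l,st,ce=cv2.connectedComponentsWithStats(m)
    for i in range(1,n):
        if st[i,4]>300: print('  blob',st[i]/up,(ce[i]+.5)/up-.5+[x0,y0], st[i,4]/up**2)
for n,u,v,r in(('s1',284,155,12),('t1',244,212,12)):
    c=C[n]; g=cv2.cvtColor(c['image'],cv2.COLOR_RGB2GRAY); print(n); print(g[v-r:v+r+1:1,u-r:u+r+1])
blob(C['s1'],284,155,10,150);blob(C['t1'],244,212,9,110)
# hopper dark
g=cv2.cvtColor(C['t1']['image'],cv2.COLOR_RGB2GRAY)
print(g[160,240:295]);print(g[135:185,266])
c=C['t1']
for u,v,z in((244,212,210),(266,160,210),(310,217,110),(196,197,55),(208,149,70)):print(onz(c,u,v,z).round(1))
big=lambda n,u,v,r:cv2.resize(C[n]['image'][v-r:v+r,u-r:u+r],(400,400),interpolation=cv2.INTER_CUBIC)
cv2.imwrite('pics/z1.png',np.hstack([big('s1',265,175,50),big('t1',255,185,50)])[:,:,::-1])
E
```

```text
s1
[[188 190 188 187 186 191 186 188 187 185 183 176 179 174 176 182 180 183
  184 189 192 194 196 194 196]
 [185 188 187 193 192 188 186 188 188 186 187 187 187 183 181 173 174 179
  179 179 183 182 186 188 195]
 [183 181 188 184 190 190 192 192 188 190 188 190 189 189 190 187 182 176
  175 177 176 181 180 181 187]
 [183 184 184 182 184 186 187 187 190 192 191 190 187 187 188 187 188 184
  174 180 176 174 176 180 179]
 [181 183 179 180 186 187 185 185 178 179 179 182 182 181 184 185 189 187
  187 184 183 181 177 176 176]
 [181 182 184 181 183 174 171 172 127 130 137 128 118 134 151 156 176 181
  186 191 188 188 185 181 182]
 [177 181 186 178 171 119 118 145 173 204 211 207 205 202 173 169 121 105
  144 181 193 191 189 187 188]
 [177 182 171 131  97 143 202 207 207 212 215 214 215 213 210 214 201 167
  120 119 178 194 190 190 194]
 [172 176 137  63 109 203 212 214 210 208 208 210 209 208 212 213 216 215
  201 122  94 177 191 192 190]
 [175 164  81  55 156 213 210 211 209 210 209 206 211 212 211 213 208 211
  215 205  75 115 178 189 186]
 [184 145  49  43 126 206 209 210 210 208 209 2
[... 3973 characters left out ...]
 81  80  81  79  83  72  79  81  81  80  81  79
   80  78  79  79  79  75  69]
 [ 68  69  76  80  77  81  80  80  79  79  80  80  80  78  77  79  79  81
   78  80  79  80  72  68  66]]
  blob [   0.       0.      21.      12.125 1550.375] [284.17146557 149.87900609] 193.796875
[65 59 43 40 38 38 39 34 24 22 23 23 25 24 22 21 23 24 22 22 23 18 53 67
 67 68 65 66 66 66 60 34 22 24 25 23 22 22 24 25 25 24 22 24 20 37 42 37
 39 38 38 39 40 54 58]
[84 88 92 92 82 52 58 61 17 25 24 24 26 23 25 23 23 22 27 20 22 45 68 67
 65 65 66 69 69 62 19 25 24 22 22 21 21 23 21 22 21 23 21 24 23 38 39 37
 38 36]
[539.1  93.2 210. ]
[656.6  45.7 210. ]
[534.7 -67.7 110. ]
[585.3 221.5  55. ]
[709.6 191.9  70. ]
```

View pics/z1.png

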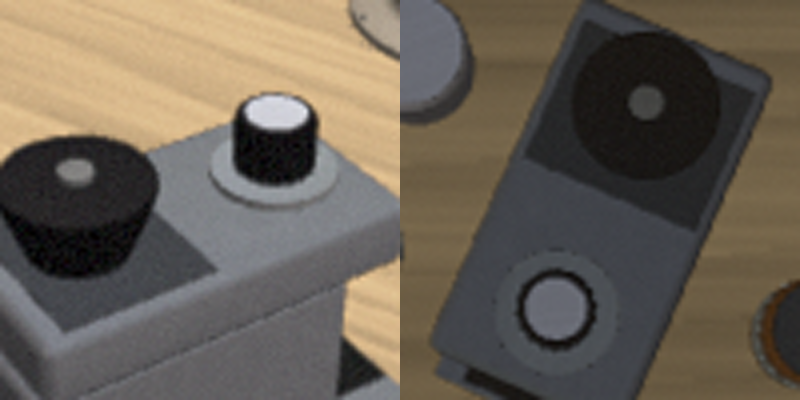

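```bash
cat >> h.py <<'E'
def tri(c1,p1,c2,p2):
    (a,d),(b,e)=ray(c1,*p1),ray(c2,*p2)
    s=np.linalg.lstsq(np.c_[d,-e],b-a,rcond=None)[0]; P,Q=a+s[0]*d,b+s[1]*e
    return (P+Q)/2,np.linalg.norm(P-Q)
E
python3 - <<'E'
from h import *
a,b=[np.load(f'pics/{n}.npy',allow_pickle=True).item() for n in('s1','t1')]
D,e=tri(a,(284.2,152.8),b,(243.6,211.8));print(D,e, onz(b,243.6,211.8,210),onz(a,284.2,152.8,210))
H,e=tri(a,(234,168),b,(266.2,160.5));print(H,e,np.hypot(*(H-D)[:2]))
v=(H-D)[:2];yaw=np.degrees(np.arctan2(v[1],v[0]));print('yaw',yaw)
s=read_state();q=s['ee_rot'];M=R.from_quat(np.r_[q[1:],q[0]]).as_matrix();print(M.round(3))
print(s['q'],s['time'])
print('D-tcp in tool', M.T@(D-s['tool_pos']))
print('jaw y yaw',np.degrees(np.arctan2(M[1,1],M[0,1])))
E
```

```text
[539.25290247  94.58916626 209.67513846] 1.1218364771821108 [539.50393282  94.09126043 210.        ] [539.44467648  95.33797302 210.        ]
[654.03303245  45.82497229 216.38202291] 0.9210134189541842 124.70936152809985
yaw -23.0181511152411
[[ 0.909  0.416 -0.001]
 [ 0.416 -0.909  0.001]
 [-0.    -0.001 -1.   ]]
[ 1.0653311   0.60005645 -0.00252522  1.6000472   0.00176885  0.94289958
 -0.07978824] 0.1
D-tcp in tool [ 529.80473367 -586.36409009  -18.5743951 ]
jaw y yaw -65.43144949484909
```

{"name": "servo_tool", "arguments": {"linear": [[0, 0, -5], [5, -5, -7], [53, -58.6, -7], [53, -58.6, -7], [53, -58.6, -7], [53, -58.6, -7], [53, -58.6, -7], [53, -58.6, -7], [53, -58.6, -7], [53, -58.6, -7]], "turn": [[0, 0, 0], [0, 0, -8], [0, 0, -16], [0, 0, -24], [0, 0, -32], [0, 0, -40], [0, 0, -48], [0, 0, -56], [0, 0, -64], [0, 0, -72]], "fingers": 0, "newtons": 40}}

```text
time: 1.1
tool_pos: [437.7, -230.6, 258.2]
ee_rot: [0.0, 0.663, 0.748, -0.0]
force: [0.6, -0.2, 0.1]
finger_gap: 92.9
```

```bash
cat > st.py <<'E'
from h import *
s=read_state();q=s['ee_rot'];M=R.from_quat(np.r_[q[1:],q[0]]).as_matrix()
print('t',s['time'],'q',s['q'].round(3),'tcp',s['tool_pos'].round(1),'jaw yaw',np.degrees(np.arctan2(M[1,1],M[0,1])).round(2),'gap',round(s['finger_gap'],1))
print('F',s['force'].round(2),'T',s['torque'].round(3),'z',M[:,2].round(4))
print('D-tcp in tool', (M.T@([539.3,94.6,181]-s['tool_pos'])).round(1))
E
python3 st.py
```

```text
t 1.1 q [ 0.711  0.268 -0.426  2.015  0.142  0.886  0.328] tcp [ 437.7 -230.6  258.2] jaw yaw 6.89 gap 92.9
F [ 0.58 -0.24  0.12] T [ 0.055 -0.135  0.005] z [-1.e-04 -2.e-04 -1.e+00]
D-tcp in tool [310.7 139.9  77.1]
```

{"name": "servo_tool", "arguments": {"linear": [[31, 14, 0], [31, 14, 0], [31, 14, 0], [31, 14, 0], [31, 14, 0], [31, 14, 0], [31, 14, 0], [31, 14, 0], [31, 14, 0], [31, 14, 0]], "turn": [[0, 0, -8], [0, 0, -16], [0, 0, -24], [0, 0, -32], [0, 0, -40], [0, 0, -48], [0, 0, -56], [0, 0, -60], [0, 0, -60], [0, 0, -60]]}}

```text
time: 2.1
tool_pos: [540.9, 90.6, 257.7]
ee_rot: [-0.0, 0.205, 0.979, -0.0]
force: [-0.1, 0.0, -0.1]
finger_gap: 92.9
```

```bash
python3 st.py; python3 -c "
from h import *
shot('top','t2');c=shot('scene','s2')"
```

```text
t 2.1 q [ 0.275  0.396 -0.745  1.895  0.322  0.974  0.544] tcp [540.9  90.6 257.7] jaw yaw 66.39 gap 92.9
F [-0.14  0.01 -0.09] T [-0.007 -0.13  -0.019] z [-1.e-03 -6.e-04 -1.e+00]
D-tcp in tool [ 3.1  3.1 76.7]
```

View pics/s2.png

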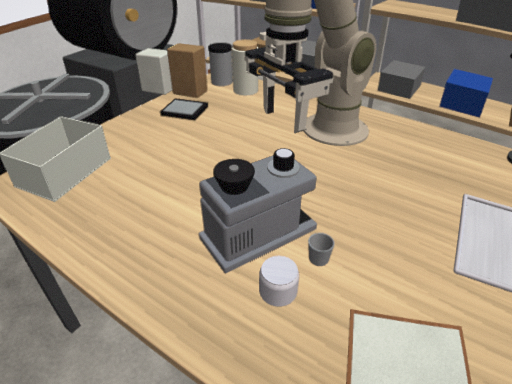

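```bash
python3 - <<'E'
from h import *
s=read_state();P=s['tool_pos'];q=s['ee_rot'];M=R.from_quat(np.r_[q[1:],q[0]]).as_matrix();y=M[:,1]
print(s['time'],P)
for n in('s2','t2'):
    c=np.load(f'pics/{n}.npy',allow_pickle=True).item(); print(n,proj(c,[P,P+46*y,P-46*y,P-[0,0,-65],[540,93,210]]).round(1))
a,b=[np.load(f'pics/{n}.npy',allow_pickle=True).item()['image'] for n in('s2','t2')]
f=lambda i,u,v,r=60:cv2.resize(i[v-r:v+r,u-r:u+r],(400,400),interpolation=2)
cv2.imwrite('pics/z2.png',np.hstack([f(a,284,130),f(b,250,205)])[:,:,::-1])
E
```

```text
2.2 [541.0663766   90.16062296 258.0018737 ]
s2 [[282.7 132.9]
 [296.  142.5]
 [270.4 124.1]
 [284.  104.2]
 [283.1 152.6]]
t2 [[245.1 209.8]
 [225.2 200.7]
 [265.1 218.8]
 [244.6 207.6]
 [244.1 211.6]]
```

View pics/z2.png

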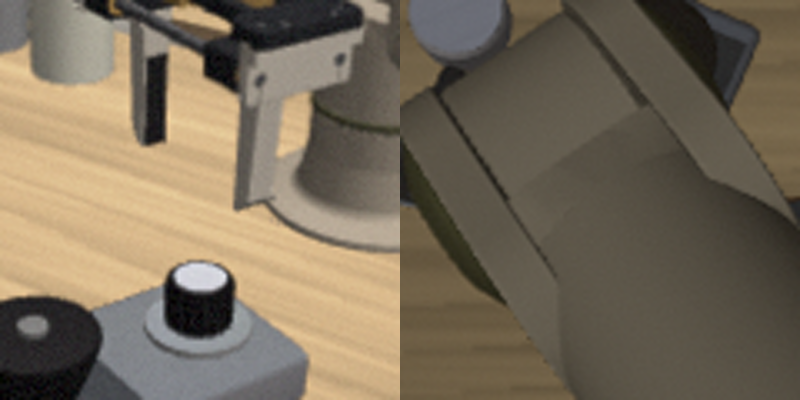

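{"name": "servo_tool", "arguments": {"linear": [[0.15, 0.2, 0], [0.3, 0.35, 0.5], [0.3, 0.35, 1], [0.3, 0.35, 1], [0.3, 0.35, 1], [0.3, 0.35, 1], [0.3, 0.35, 1], [0.3, 0.35, 1]], "turn": [[0, 0, 0], [0, 0, 0], [0, 0, 0], [0, 0, 0], [0, 0, 0], [0, 0, 0], [0, 0, 0], [0, 0, 0]], "fingers": 0.35}}

```text
time: 3.0
tool_pos: [540.0, 95.8, 248.2]
ee_rot: [0.0, 0.203, 0.979, 0.0]
force: [-0.5, 0.0, 0.6]
finger_gap: 60.3
```

```bash
python3 st.py;python3 - <<'E'
from h import *
c=shot('scene','s3')
s=read_state();P=s['tool_pos'];q=s['ee_rot'];M=R.from_quat(np.r_[q[1:],q[0]]).as_matrix();y=M[:,1];g=s['finger_gap']/2
pr=proj(c,[P,P+g*y,P-g*y]);print(pr)
i=cv2.resize(c['image'][70:190,224:344],(800,600)[::-1][:1]*2,interpolation=2)
for u,v in pr: cv2.circle(i,(int((u-224+.5)*5),int((v-70+.5)*5)),4,(255,0,0),1)
cv2.imwrite('pics/z3.png',i[:,:,::-1])
E
```

```text
t 3.0 q [ 0.261  0.405 -0.741  1.909  0.333  0.953  0.526] tcp [540.   95.8 248.2] jaw yaw 66.57 gap 60.3
F [-0.45  0.04  0.6 ] T [ 0.046 -0.144  0.017] z [ 1.e-04 -0.e+00 -1.e+00]
D-tcp in tool [ 0.1 -1.4 67.2]
[[285.07705471 137.54165329]
 [293.79145536 143.81522545]
 [276.81027945 131.60209406]]
```

View pics/z3.png

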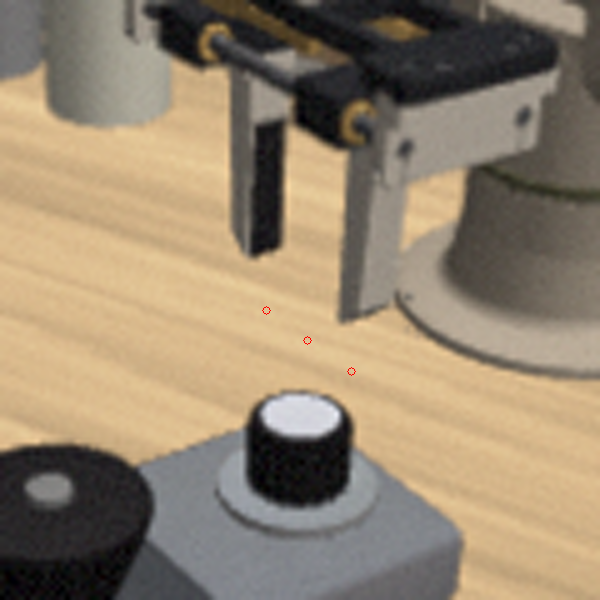

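{"name": "servo_tool", "arguments": {"linear": [[-19, -45, 0], [-19, -45, 0], [-19, -45, 0], [-19, -45, 0], [-19, -45, 0], [-19, -45, 0], [-19, -45, 0], [-19, -45, 0], [-19, -45, 0], [-19, -45, 0]], "turn": [[0, 0, 0], [0, 0, 0], [0, 0, 0], [0, 0, 0], [0, 0, 0], [0, 0, 0], [0, 0, 0], [0, 0, 0], [0, 0, 0], [0, 0, 0]], "fingers": 1}}

```text
time: 4.05
tool_pos: [534.4, -396.4, 247.9]
ee_rot: [-0.0, 0.204, 0.979, -0.0]
force: [0.3, -0.2, -0.2]
finger_gap: 0.8
```

{"name": "servo_tool", "arguments": {"linear": [[0, 0, 0], [0, 0, 0], [0, 0, 0]], "turn": [[0, 0, 0], [0, 0, 0], [0, 0, 0]]}}

```text
time: 4.35
tool_pos: [535.7, -391.0, 248.3]
ee_rot: [0.0, 0.202, 0.979, 0.0]
force: [0.4, -0.2, 0.1]
finger_gap: 0.7
```

```bash
python3 st.py;python3 - <<'E'
from h import *
s=read_state();P=s['tool_pos'];out=[]
for n,f in(('scene','s4'),('top','t4')):
    c=shot(n,f); u,v=proj(c,[P])[0]; print(n,u,v)
    x0,y0=int(np.clip(u-50,0,412)),int(np.clip(v-50,0,284))
    i=cv2.resize(c['image'][y0:y0+100,x0:x0+100],(400,400),interpolation=2); cv2.circle(i,(int((u-x0+.5)*4),int((v-y0+.5)*4)),4,(255,0,0),1); out.append(i); print(x0,y0)
cv2.imwrite('pics/z4.png',np.hstack(out)[:,:,::-1])
E
```

```text
t 4.35 q [ 0.963  0.542 -0.653  1.661  0.366  1.065  1.363] tcp [ 535.7 -391.   248.3] jaw yaw 66.67 gap 0.7
F [ 0.4  -0.21  0.11] T [ 0.022 -0.167 -0.017] z [ 2.e-04  7.e-04 -1.e+00]
D-tcp in tool [189.  447.3  67.6]
scene 132.95249272433995 87.99205079528325
82 37
top 471.15513654905544 215.72319215598682
412 165
```

View pics/z4.png

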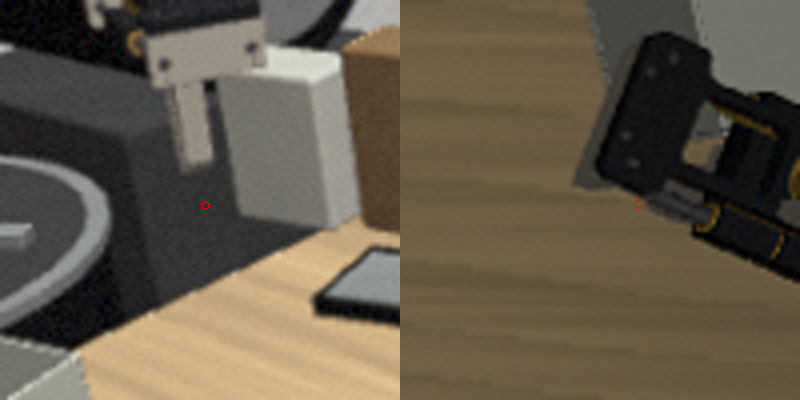

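```bash
python3 - <<'E'
from h import *
c=np.load('pics/s4.npy',allow_pickle=True).item()
A=[];b=[]
for P,d in(([540,95.8,248.2],(-.6,-10.6)),([535.7,-391,248.3],(-2.5,-10))):
    P=np.array(P); J=np.array([proj(c,[P+e])[0]-proj(c,[P])[0] for e in 10*np.eye(3)]).T/10
    print(J.round(3)); A.append(J); b+=d
print(np.linalg.lstsq(np.vstack(A),np.array(b),rcond=None))
t=np.load('pics/t4.npy',allow_pickle=True).item()
i=t['image'][130:290,352:512]; P=np.array([535.7,-391,248.3])
i=cv2.resize(i,(600,600),interpolation=2)
for dz,col in((0,(255,0,0)),(24,(0,255,0)),(84,(0,0,255))):
    u,v=proj(t,[P+[0,0,dz]])[0]; cv2.circle(i,(int((u-352+.5)*3.75),int((v-130+.5)*3.75)),5,col,1)
cv2.imwrite('pics/z5.png',cv2.convertScaleAbs(i,alpha=1.8)[:,:,::-1])
E
```

```text
[[-0.245  0.413  0.021]
 [ 0.198  0.135 -0.418]]
[[-0.283  0.237 -0.066]
 [ 0.122  0.073 -0.343]]
(array([ 2.43540212, -0.96055932, 27.59063847]), array([1.0370154]), np.int32(3), array([0.6073385 , 0.5979862 , 0.12356128]))
```

View pics/z5.png

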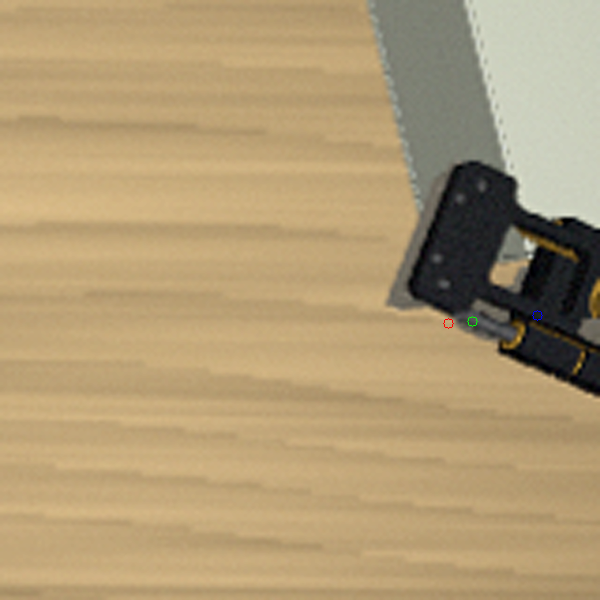

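The offset fits a purely vertical shift. The visible fingertips sit about 25 mm above the reported TCP, and horizontally they agree. I'll go back over the dial and descend with force checks.

{"name": "servo_tool", "arguments": {"linear": [[18.9, 44.7, 0], [18.9, 44.7, 0], [18.9, 44.7, 0], [18.9, 44.7, 0], [18.9, 44.7, 0], [18.9, 44.7, 0], [18.9, 44.7, 0], [18.9, 44.7, 0], [18.9, 44.7, 0], [18.9, 44.7, 0]], "turn": [[0, 0, 0], [0, 0, 0], [0, 0, 0], [0, 0, 0], [0, 0, 0], [0, 0, 0], [0, 0, 0], [0, 0, 0], [0, 0, 0], [0, 0, 0]], "fingers": 0.2}}

```text
time: 5.45
tool_pos: [538.6, 97.4, 248.9]
ee_rot: [0.001, 0.201, 0.98, 0.001]
force: [0.2, -0.1, 0.5]
finger_gap: 73.0
```

{"name": "servo_tool", "arguments": {"linear": [[0, 0, 0], [0, 0, 0], [0, 0, 1], [0, 0, 2], [0, 0, 2.5], [0, 0, 2.5]], "turn": [[0, 0, 0], [0, 0, 0], [0, 0, 0], [0, 0, 0], [0, 0, 0], [0, 0, 0]]}}

```text
time: 6.05
tool_pos: [539.1, 91.6, 221.9]
ee_rot: [-0.001, 0.204, 0.979, -0.0]
force: [0.1, 0.3, 0.6]
finger_gap: 74.4
```

```bash
python3 st.py
```

```text
t 6.05 q [ 0.251  0.432 -0.724  1.942  0.361  0.902  0.504] tcp [539.1  91.6 221.9] jaw yaw 66.5 gap 74.4
F [0.14 0.27 0.56] T [ 0.036 -0.159 -0.022] z [-2.1e-03 -4.0e-04 -1.0e+00]
D-tcp in tool [ 0.9  2.9 40.9]
```

{"name": "servo_tool", "arguments": {"linear": [[0, 0.2, 1], [0, 0.2, 1.5], [0, 0.2, 2], [0, 0.2, 2.5], [0, 0.2, 3], [0, 0.2, 3.5], [0, 0.2, 4], [0, 0.2, 4]], "turn": [[0, 0, 0], [0, 0, 0], [0, 0, 0], [0, 0, 0], [0, 0, 0], [0, 0, 0], [0, 0, 0], [0, 0, 0]]}}

```text
time: 6.85
tool_pos: [540.1, 94.4, 182.5]
ee_rot: [-0.0, 0.203, 0.979, -0.0]
force: [-0.5, 0.7, -0.1]
finger_gap: 74.5
```

```bash
python3 st.py;python3 - <<'E'
from h import *
c=shot('scene','s6')
P=read_state()['tool_pos'];u,v=proj(c,[P])[0]
i=cv2.resize(c['image'][70:190,224:344],(600,600),interpolation=2)
cv2.circle(i,(int((u-224+.5)*5),int((v-70+.5)*5)),4,(255,0,0),1)
cv2.imwrite('pics/z6.png',i[:,:,::-1])
E
```

```text
t 6.85 q [ 0.217  0.478 -0.694  1.984  0.413  0.823  0.453] tcp [540.1  94.4 182.5] jaw yaw 66.57 gap 74.5
F [-0.52  0.72 -0.1 ] T [-0.001 -0.086  0.045] z [-1.e-03 -2.e-04 -1.e+00]
D-tcp in tool [ 0.8 -0.1  1.5]
```

View pics/z6.png

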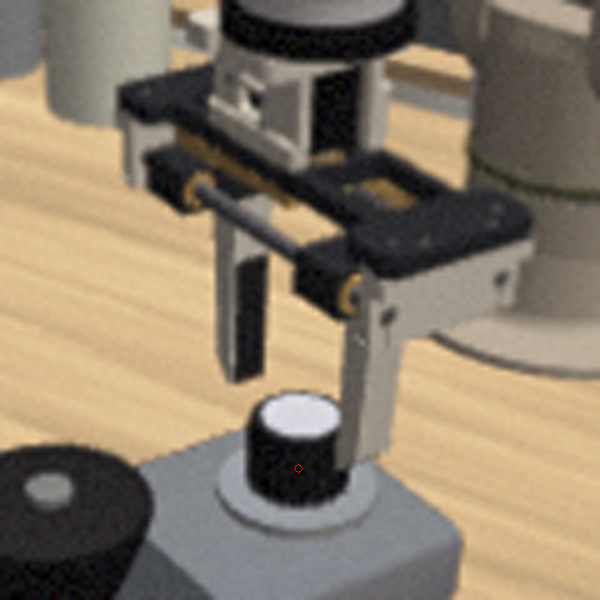

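The scene view settles it: the fingertips, at about (240,380) and (365,465) in the crop, are only at dial-top height. I'll go about 24 mm lower and watch the force.

{"name": "servo_tool", "arguments": {"linear": [[0.1, 0, 0.5], [0.1, 0, 0.8], [0.1, 0, 1.1], [0.1, 0, 1.4], [0.1, 0, 1.7], [0.1, 0, 1.7]], "turn": [[0, 0, 0], [0, 0, 0], [0, 0, 0], [0, 0, 0], [0, 0, 0], [0, 0, 0]]}}

```text
time: 7.5
tool_pos: [539.3, 94.8, 165.7]
ee_rot: [-0.0, 0.203, 0.979, -0.0]
force: [-0.4, 0.6, 0.7]
finger_gap: 74.4
```

{"name": "servo_tool", "arguments": {"linear": [[0, 0, 0.2], [0, 0, 0.4], [0, 0, 0.6], [0, 0, 0.6]], "turn": [[0, 0, 0], [0, 0, 0], [0, 0, 0], [0, 0, 0]]}}

```text
time: 7.9
tool_pos: [539.4, 94.9, 159.9]
ee_rot: [-0.0, 0.203, 0.979, -0.0]
force: [-0.9, 0.3, -0.1]
finger_gap: 74.6
```

{"name": "servo_tool", "arguments": {"linear": [[0, 0, 0], [0, 0, 0], [0, 0, 0], [0, 0, 0], [0, 0, 0], [0, 0, 0]], "turn": [[0, 0, 0], [0, 0, 0], [0, 0, 0], [0, 0, 0], [0, 0, 0], [0, 0, 0]], "fingers": 0.6, "newtons": 12}}

```text
time: 8.5
tool_pos: [539.4, 94.6, 160.2]
ee_rot: [-0.0, 0.203, 0.979, -0.0]
force: [-1.0, -1.0, 1.8]
finger_gap: 43.7
```

```bash
python3 st.py;python3 - <<'E'
from h import *
c=shot('scene','s7')
i=cv2.resize(c['image'][90:190,234:334],(600,600),interpolation=2)
cv2.imwrite('pics/z7.png',i[:,:,::-1])
E
```

```text
t 8.5 q [ 0.198  0.503 -0.674  2.009  0.444  0.777  0.422] tcp [539.4  94.6 160.2] jaw yaw 66.56 gap 43.7
F [-0.99 -0.99  1.79] T [-0.328  0.039  0.043] z [-3.e-04 -5.e-04 -1.e+00]
D-tcp in tool [  0.   -0.  -20.8]
```

View pics/z7.png

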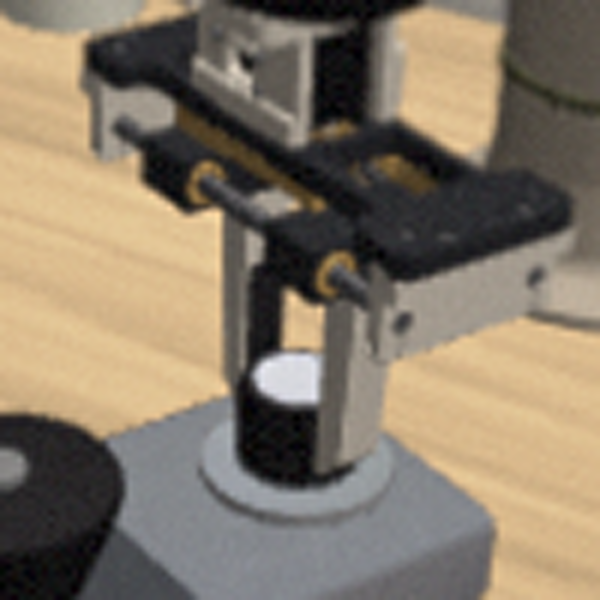

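The dial is held centred at a 43.7 mm gap with low forces. It is at least 3 clicks open, so the first 40° clockwise is safe. I'll use that stretch to learn the torque signature.

```bash
cat > tq.py <<'E'
from bench import *
import numpy as np
from scipy.spatial.transform import Rotation as R
s=read_state();q=s['ee_rot'];M=R.from_quat(np.r_[q[1:],q[0]]).as_matrix()
l="t%.2f yaw %.2f cw %.2f Tz %.3f q7 %.3f e7 %.3f e1 %.2f gap %.1f F %s xy %s"%(s['time'],y:=np.degrees(np.arctan2(M[1,1],M[0,1])),66.56-y,s['torque'][2],s['q'][6],s['joint_efforts'][6],s['joint_efforts'][0],s['finger_gap'],s['force'].round(1),s['tool_pos'].round(1))
print(l);open('log.txt','a').write(l+'\n')
E
python3 tq.py
```

```text
t8.55 yaw 66.56 cw 0.00 Tz 0.015 q7 0.422 e7 -0.007 e1 -0.91 gap 43.9 F [-0.4 -1.3  2.9] xy [539.4  94.6 160.2]
```

{"name": "servo_tool", "arguments": {"linear": [[0, 0, 0], [0, 0, 0], [0, 0, 0]], "turn": [[0, 0, 0], [0, 0, 5], [0, 0, 5]], "newtons": 40}}

```text
time: 8.85
tool_pos: [539.4, 94.6, 160.2]
ee_rot: [0.0, 0.246, 0.969, -0.0]
force: [-1.0, -2.8, 4.6]
finger_gap: 43.1
```

```bash
python3 tq.py
```

```text
t8.85 yaw 61.49 cw 5.07 Tz 0.107 q7 0.350 e7 -1.006 e1 -1.29 gap 43.1 F [-1.  -2.8  4.6] xy [539.4  94.6 160.2]
```

{"name": "servo_tool", "arguments": {"linear": [[0, 0, 0], [0, 0, 0]], "turn": [[0, 0, 5], [0, 0, 5]]}}

```text
time: 9.05
tool_pos: [539.4, 94.6, 160.2]
ee_rot: [0.0, 0.287, 0.958, -0.0]
force: [-2.4, -2.6, 4.5]
finger_gap: 43.5
```

```bash
python3 tq.py
```

```text
t9.05 yaw 56.59 cw 9.97 Tz -0.035 q7 0.281 e7 -0.901 e1 -1.68 gap 43.5 F [-2.4 -2.6  4.5] xy [539.4  94.6 160.2]
```

{"name": "servo_tool", "arguments": {"linear": [[0, 0, 0], [0, 0, 0]], "turn": [[0, 0, 5], [0, 0, 5]]}}

```text
time: 9.25
tool_pos: [539.4, 94.5, 160.2]
ee_rot: [0.0, 0.328, 0.945, -0.0]
force: [-2.5, -3.9, 4.2]
finger_gap: 43.2
```

```bash
python3 tq.py
```

```text
t9.25 yaw 51.65 cw 14.91 Tz -0.115 q7 0.211 e7 -0.785 e1 -1.96 gap 43.2 F [-2.5 -3.9  4.2] xy [539.4  94.5 160.2]
```

{"name": "servo_tool", "arguments": {"linear": [[0, 0, 0], [0, 0, 0]], "turn": [[0, 0, 5], [0, 0, 5]]}}

```text
time: 9.45
tool_pos: [539.3, 94.6, 160.2]
ee_rot: [0.0, 0.369, 0.93, -0.0]
force: [-1.5, -4.9, 5.2]
finger_gap: 43.1
```

```bash
python3 tq.py
```

```text
t9.45 yaw 46.72 cw 19.84 Tz -0.024 q7 0.141 e7 -0.813 e1 -2.11 gap 43.1 F [-1.5 -4.9  5.2] xy [539.3  94.6 160.2]
```

{"name": "servo_tool", "arguments": {"linear": [[0, 0, 0], [0, 0, 0]], "turn": [[0, 0, 5], [0, 0, 5]]}}

```text
time: 9.65
tool_pos: [539.3, 94.5, 160.2]
ee_rot: [0.0, 0.409, 0.913, -0.0]
force: [-2.3, -3.6, 5.4]
finger_gap: 43.5
```

```bash
python3 tq.py
```

```text
t9.65 yaw 41.76 cw 24.80 Tz 0.143 q7 0.071 e7 -0.953 e1 -2.11 gap 43.5 F [-2.3 -3.6  5.4] xy [539.3  94.5 160.2]
```

{"name": "servo_tool", "arguments": {"linear": [[0, 0, 0], [0, 0, 0]], "turn": [[0, 0, 5], [0, 0, 5]]}}

```text
time: 9.85
tool_pos: [539.3, 94.5, 160.2]
ee_rot: [0.0, 0.448, 0.894, -0.0]
force: [-2.4, -3.9, 5.2]
finger_gap: 43.2
```

```bash
python3 tq.py
```

```text
t9.85 yaw 36.75 cw 29.81 Tz 0.027 q7 0.000 e7 -0.812 e1 -2.18 gap 43.2 F [-2.4 -3.9  5.2] xy [539.3  94.5 160.2]
```

{"name": "servo_tool", "arguments": {"linear": [[0, 0, 0], [0, 0, 0]], "turn": [[0, 0, 5], [0, 0, 5]]}}

```text
time: 10.05
tool_pos: [539.3, 94.5, 160.2]
ee_rot: [-0.0, 0.487, 0.873, -0.001]
force: [-2.8, -4.0, 5.8]
finger_gap: 43.2
```

```bash
python3 tq.py
```

```text
t10.05 yaw 31.73 cw 34.83 Tz -0.163 q7 -0.071 e7 -0.687 e1 -2.24 gap 43.2 F [-2.8 -4.   5.8] xy [539.3  94.5 160.2]
```

{"name": "servo_tool", "arguments": {"linear": [[0, 0, 0], [0, 0, 0]], "turn": [[0, 0, 5], [0, 0, 5]]}}

```text
time: 10.25
tool_pos: [539.3, 94.5, 160.2]
ee_rot: [0.0, 0.524, 0.851, -0.001]
force: [-3.2, -4.2, 6.2]
finger_gap: 43.0
```

```bash
python3 tq.py
```

```text
t10.25 yaw 26.75 cw 39.81 Tz -0.035 q7 -0.141 e7 -0.740 e1 -2.21 gap 43.0 F [-3.2 -4.2  6.2] xy [539.3  94.5 160.2]
```

The torque is a clean sinusoid with a 20° period and a peak of about 0.15 N m, and nothing slipped. Touch can only be at 60, 80, 100 or 120°, so I'll probe 5° past each.

{"name": "servo_tool", "arguments": {"linear": [[0, 0, 0], [0, 0, 0], [0, 0, 0], [0, 0, 0], [0, 0, 0], [0, 0, 0], [0, 0, 0]], "turn": [[0, 0, 5], [0, 0, 10], [0, 0, 15], [0, 0, 20], [0, 0, 22], [0, 0, 25], [0, 0, 25]]}}

```text
time: 10.95
tool_pos: [539.2, 94.5, 160.2]
ee_rot: [0.0, 0.696, 0.718, -0.001]
force: [-3.1, -3.3, 6.8]
finger_gap: 43.3
```

```bash
python3 tq.py
```

```text
t10.95 yaw 1.84 cw 64.72 Tz 0.118 q7 -0.494 e7 -0.645 e1 -2.24 gap 43.3 F [-3.1 -3.3  6.8] xy [539.2  94.5 160.2]
```

Not touched at 60°. Next probe is 85°.

{"name": "servo_tool", "arguments": {"linear": [[0, 0, 0], [0, 0, 0], [0, 0, 0], [0, 0, 0], [0, 0, 0]], "turn": [[0, 0, 5], [0, 0, 10], [0, 0, 15], [0, 0, 20], [0, 0, 20]]}}

```text
time: 11.45
tool_pos: [539.1, 94.5, 160.2]
ee_rot: [0.0, 0.81, 0.586, -0.001]
force: [-3.0, -5.0, 7.3]
finger_gap: 43.2
```

```bash
python3 tq.py
```

```text
t11.45 yaw -18.24 cw 84.80 Tz 0.099 q7 -0.778 e7 -1.021 e1 -2.34 gap 43.2 F [-3.  -5.   7.3] xy [539.1  94.5 160.2]
```

{"name": "servo_tool", "arguments": {"linear": [[0, 0, 0], [0, 0, 0], [0, 0, 0], [0, 0, 0], [0, 0, 0]], "turn": [[0, 0, 5], [0, 0, 10], [0, 0, 15], [0, 0, 20], [0, 0, 20]]}}

```text
time: 11.95
tool_pos: [539.0, 94.5, 160.2]
ee_rot: [0.0, 0.9, 0.437, -0.001]
force: [-3.6, -4.5, 8.1]
finger_gap: 43.5
```

```bash
python3 tq.py
```

```text
t11.95 yaw -38.23 cw 104.79 Tz 0.090 q7 -1.060 e7 -1.000 e1 -2.29 gap 43.5 F [-3.6 -4.5  8.1] xy [539.   94.5 160.2]
```

{"name": "servo_tool", "arguments": {"linear": [[0, 0, 0], [0, 0, 0], [0, 0, 0], [0, 0, 0]], "turn": [[0, 0, 5], [0, 0, 10], [0, 0, 15], [0, 0, 15]]}}

```text
time: 12.35
tool_pos: [539.0, 94.5, 160.2]
ee_rot: [0.0, 0.949, 0.315, -0.001]
force: [-3.3, -3.6, 7.7]
finger_gap: 43.5
```

```bash
python3 tq.py
```

```text
t12.35 yaw -53.25 cw 119.81 Tz -0.079 q7 -1.270 e7 -0.809 e1 -2.28 gap 43.5 F [-3.3 -3.6  7.7] xy [539.   94.5 160.2]
```

{"name": "servo_tool", "arguments": {"linear": [[0, 0, 0], [0, 0, 0], [0, 0, 0]], "turn": [[0, 0, 2], [0, 0, 4], [0, 0, 4]]}}

```text
time: 12.65
tool_pos: [538.9, 94.5, 160.2]
ee_rot: [0.0, 0.959, 0.283, -0.001]
force: [-4.1, -4.9, 7.9]
finger_gap: 43.5
```

```bash
python3 tq.py
```

```text
t12.65 yaw -57.10 cw 123.66 Tz 0.276 q7 -1.325 e7 -0.650 e1 -1.88 gap 43.5 F [-4.1 -4.9  7.9] xy [538.9  94.5 160.2]
```

{"name": "servo_tool", "arguments": {"linear": [[0, 0, 0], [0, 0, 0], [0, 0, 0]], "turn": [[0, 0, 1], [0, 0, 2], [0, 0, 2]]}}

```text
time: 12.95
tool_pos: [538.9, 94.5, 160.2]
ee_rot: [0.0, 0.964, 0.267, -0.001]
force: [-3.9, -4.7, 8.1]
finger_gap: 43.2
```

```bash
python3 tq.py
```

```text
t12.95 yaw -59.04 cw 125.60 Tz 0.491 q7 -1.352 e7 -0.624 e1 -1.76 gap 43.2 F [-3.9 -4.7  8.1] xy [538.9  94.5 160.2]
```

Touch is confirmed at about 0.49 N m, roughly 5° past the rest at 120° and far from forcing. Now I'll go back 140°, sampling the phase on the way.

{"name": "servo_tool", "arguments": {"linear": [[0, 0, 0], [0, 0, 0], [0, 0, 0], [0, 0, 0], [0, 0, 0], [0, 0, 0], [0, 0, 0], [0, 0, 0], [0, 0, 0], [0, 0, 0]], "turn": [[0, 0, -3], [0, 0, -5.6], [0, 0, -11], [0, 0, -17], [0, 0, -23], [0, 0, -29], [0, 0, -35], [0, 0, -40], [0, 0, -45.6], [0, 0, -45.6]]}}

```text
time: 13.95
tool_pos: [539.1, 94.5, 160.2]
ee_rot: [-0.0, 0.784, 0.62, -0.001]
force: [-3.1, -4.7, 8.5]
finger_gap: 43.3
```

```bash
python3 tq.py
```

```text
t13.95 yaw -13.30 cw 79.86 Tz 0.047 q7 -0.708 e7 0.986 e1 -1.49 gap 43.3 F [-3.1 -4.7  8.5] xy [539.1  94.5 160.2]
```

{"name": "servo_tool", "arguments": {"linear": [[0, 0, 0], [0, 0, 0]], "turn": [[0, 0, -5], [0, 0, -5]]}}

```text
time: 14.15
tool_pos: [539.1, 94.5, 160.2]
ee_rot: [-0.0, 0.757, 0.654, -0.001]
force: [-3.3, -3.8, 7.1]
finger_gap: 43.3
```

```bash
python3 tq.py
```

```text
t14.15 yaw -8.34 cw 74.90 Tz -0.130 q7 -0.638 e7 0.925 e1 -1.73 gap 43.3 F [-3.3 -3.8  7.1] xy [539.1  94.5 160.2]
```

{"name": "servo_tool", "arguments": {"linear": [[0, 0, 0], [0, 0, 0]], "turn": [[0, 0, -5], [0, 0, -5]]}}

```text
time: 14.35
tool_pos: [539.1, 94.4, 160.2]
ee_rot: [0.0, 0.727, 0.686, -0.001]
force: [-3.4, -3.2, 7.8]
finger_gap: 43.6
```

```bash
python3 tq.py
```

```text
t14.35 yaw -3.32 cw 69.88 Tz 0.027 q7 -0.567 e7 0.798 e1 -1.75 gap 43.6 F [-3.4 -3.2  7.8] xy [539.1  94.4 160.2]
```

{"name": "servo_tool", "arguments": {"linear": [[0, 0, 0], [0, 0, 0]], "turn": [[0, 0, -5], [0, 0, -5]]}}

```text
time: 14.55
tool_pos: [539.2, 94.4, 160.2]
ee_rot: [0.0, 0.697, 0.717, -0.001]
force: [-2.3, -3.7, 7.8]
finger_gap: 43.1
```

```bash
python3 tq.py
```

```text
t14.55 yaw 1.69 cw 64.87 Tz 0.116 q7 -0.496 e7 0.661 e1 -1.73 gap 43.1 F [-2.3 -3.7  7.8] xy [539.2  94.4 160.2]
```

{"name": "servo_tool", "arguments": {"linear": [[0, 0, 0], [0, 0, 0], [0, 0, 0], [0, 0, 0], [0, 0, 0], [0, 0, 0], [0, 0, 0], [0, 0, 0], [0, 0, 0], [0, 0, 0]], "turn": [[0, 0, -6], [0, 0, -12], [0, 0, -18], [0, 0, -24], [0, 0, -30], [0, 0, -36], [0, 0, -42], [0, 0, -48], [0, 0, -54], [0, 0, -60]]}}

```text
time: 15.55
tool_pos: [539.4, 94.6, 160.2]
ee_rot: [0.0, 0.244, 0.97, -0.0]
force: [-2.8, -3.7, 4.8]
finger_gap: 43.4
```

{"name": "servo_tool", "arguments": {"linear": [[0, 0, 0], [0, 0, 0], [0, 0, 0], [0, 0, 0]], "turn": [[0, 0, -5], [0, 0, -10], [0, 0, -15], [0, 0, -15]]}}

```text
time: 15.95
tool_pos: [539.5, 94.7, 160.2]
ee_rot: [-0.0, 0.116, 0.993, -0.0]
force: [-2.1, -3.9, 6.7]
finger_gap: 43.5
```

```bash
python3 tq.py
```

```text
t15.95 yaw 76.67 cw -10.11 Tz 0.025 q7 0.565 e7 0.881 e1 -1.52 gap 43.5 F [-2.1 -3.9  6.7] xy [539.5  94.7 160.2]
```

{"name": "servo_tool", "arguments": {"linear": [[0, 0, 0], [0, 0, 0]], "turn": [[0, 0, -5], [0, 0, -5]]}}

```text
time: 16.15
tool_pos: [539.4, 94.7, 160.2]
ee_rot: [-0.0, 0.073, 0.997, -0.0]
force: [-2.8, -2.9, 5.6]
finger_gap: 43.1
```

```bash
python3 tq.py
```

```text
t16.15 yaw 81.67 cw -15.11 Tz 0.105 q7 0.636 e7 0.691 e1 -1.57 gap 43.1 F [-2.8 -2.9  5.6] xy [539.4  94.7 160.2]
```

{"name": "servo_tool", "arguments": {"linear": [[0, 0, 0], [0, 0, 0]], "turn": [[0, 0, -5], [0, 0, -5]]}}

```text
time: 16.35
tool_pos: [539.4, 94.8, 160.2]
ee_rot: [-0.0, 0.029, 1.0, -0.0]
force: [-2.4, -3.9, 5.6]
finger_gap: 43.4
```

```bash
python3 tq.py; cat log.txt | cut -d' ' -f4-7
```

```text
t16.35 yaw 86.64 cw -20.08 Tz 0.090 q7 0.707 e7 0.804 e1 -1.59 gap 43.4 F [-2.4 -3.9  5.6] xy [539.4  94.8 160.2]
cw 0.00 Tz 0.015
cw 5.07 Tz 0.107
cw 9.97 Tz -0.035
cw 14.91 Tz -0.115
cw 19.84 Tz -0.024
cw 24.80 Tz 0.143
cw 29.81 Tz 0.027
cw 34.83 Tz -0.163
cw 39.81 Tz -0.035
cw 64.72 Tz 0.118
cw 84.80 Tz 0.099
cw 104.79 Tz 0.090
cw 119.81 Tz -0.079
cw 123.66 Tz 0.276
cw 125.60 Tz 0.491
cw 79.86 Tz 0.047
cw 74.90 Tz -0.130
cw 69.88 Tz 0.027
cw 64.87 Tz 0.116
cw -10.11 Tz 0.025
cw -15.11 Tz 0.105
cw -20.08 Tz 0.090
```

{"name": "servo_tool", "arguments": {"linear": [[0, 0, 0]], "turn": [[0, 0, 0]]}}

```text
time: 16.45
tool_pos: [539.4, 94.7, 160.2]
ee_rot: [-0.0, 0.031, 1.0, -0.0]
force: [-1.6, -5.1, 5.8]
finger_gap: 43.6
```

```bash
python3 tq.py
```

```text
t16.45 yaw 86.49 cw -19.93 Tz 0.052 q7 0.704 e7 0.052 e1 -1.58 gap 43.6 F [-1.6 -5.1  5.8] xy [539.4  94.7 160.2]
```

{"name": "servo_tool", "arguments": {"linear": [[0, 0, 0]], "turn": [[0, 0, 0]]}}

```text
time: 16.55
tool_pos: [539.4, 94.7, 160.2]
ee_rot: [-0.0, 0.031, 1.0, -0.0]
force: [-2.8, -4.2, 5.4]
finger_gap: 43.6
```

```bash
python3 tq.py
```

```text
t16.55 yaw 86.48 cw -19.92 Tz 0.061 q7 0.704 e7 -0.021 e1 -1.66 gap 43.6 F [-2.8 -4.2  5.4] xy [539.4  94.7 160.2]
```

It sits within about 2° of the seventh rest. I'll release and retract straight up.

{"name": "servo_tool", "arguments": {"linear": [[0, 0, 0], [0, 0, 0], [0, 0, 0], [0, 0, 0], [0, 0, 0], [0, 0, 0]], "turn": [[0, 0, 0], [0, 0, 0], [0, 0, 0], [0, 0, 0], [0, 0, 0], [0, 0, 0]], "fingers": 0.2}}

```text
time: 17.15
tool_pos: [539.5, 95.1, 160.1]
ee_rot: [0.0, 0.033, 0.999, 0.0]
force: [-0.1, -0.2, -0.1]
finger_gap: 74.3
```

{"name": "servo_tool", "arguments": {"linear": [[0, 0, -1], [0, 0, -3], [0, 0, -6], [0, 0, -9], [0, 0, -12], [0, 0, -12], [0, 0, -12]], "turn": [[0, 0, 0], [0, 0, 0], [0, 0, 0], [0, 0, 0], [0, 0, 0], [0, 0, 0], [0, 0, 0]]}}

```text
time: 17.85
tool_pos: [539.6, 94.9, 281.0]
ee_rot: [0.001, 0.034, 0.999, -0.0]
force: [0.3, 0.2, -0.5]
finger_gap: 74.7
```

```bash
python3 tq.py; python3 - <<'E'
from h import *
c=shot('scene','s8')
i=cv2.resize(c['image'][60:310,170:370],(480,600),interpolation=2)
cv2.imwrite('pics/z8.png',i[:,:,::-1])
E
```

```text
t17.85 yaw 86.16 cw -19.60 Tz -0.006 q7 0.848 e7 0.071 e1 -0.07 gap 74.7 F [ 0.3  0.2 -0.5] xy [539.6  94.9 281. ]
```

View pics/z8.png

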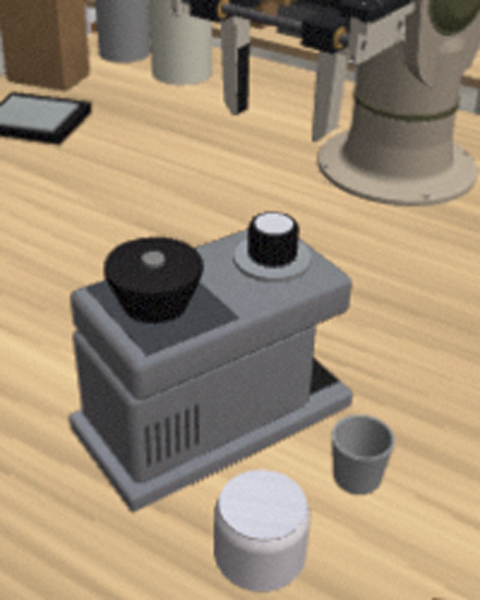

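The crop shows the gripper clear of the dial. The dial (272,240), the cup (360,455) and the tin (262,530) are undisturbed.

```bash
python3 -c "
from bench import *
print(sign_off())"
```

```text
the job is handed in; nothing more can be done
None
```

I set the grind and handed the job in at about 18 s; sign-off gives no verdict. The dial went clockwise until the burrs touched, then seven clicks back anticlockwise, and I let go.

- **Touch:** Resistance stayed at click level (peaks of about 0.15 N m) for six clicks (120°). About 5° past the sixth it jumped to 0.49 N m, so I stopped there; that is well short of the 15° that counts as forcing.
- **Back-off:** I turned back in the same grip to 140° anticlockwise of the touch position. Click positions sampled on the way back were where they had been going in. The final hold read about 0.05 N m, meaning the dial was within about 2° of the seventh rest position.
- **After letting go:** Wrist force and torque were back to about zero, and the gripper was clear above the dial. In the last picture the tin and dosing cup stand where they were. The jar was out of that picture's view; no move came near it.
- **Checks that disagreed:** The visible fingertips sat about 25 mm higher than the reported tool position. I confirmed this from two arm positions and gripped about 20 mm lower than planned, watching the force. The torque at 120° read −0.08 N m rather than zero, which I put down to noise or a degree or two of lag. The dial has no mark, so the click count rests on angle and torque alone.

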